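# Turn up the spray-air dial by four clicks and confirm it

## Task

On the blue control box, push the yellow tab of the click dial round with a fingertip, clockwise seen from above, until the dial rests exactly four clicks on from where it stands now; then press the green button on the same box fully down and let it spring back. Push gently without pinching the tab, and leave the grey box's controls, the tape, the cup and the spray gun alone.

Things in the scene. Friction and masses are not known exactly. Their poses are not given: they have to be found in the camera images.
- air_box: Blue control box fixed to the bench, 210 (x) by 150 (y) by 60 mm high, flat top at 60 mm. Origin: centre of its underside; own x runs along its length from the button end to the dial end, own z is up. It stands at any yaw within 0.4 rad of x pointing away from the robot.
- air_dial_axis (a point): Point on the blue box's dial axis (vertical), at the upper face of the black disc, 73 mm above the bench; 30 mm along +x of the box from its centre. The disc has radius 45 mm and is 12 mm thick.
- air_dial_tab (a point): Top of the yellow tab, 40 mm out from the axis, 98 mm above the bench; turns with the dial. The tab is an upright radial plate on the disc, 10 mm thick, 9 to 45 mm out from the axis, 24 mm higher than the disc's face; a finger pushes its flat side. The rest of the disc is flat and clear. About 3 to 4 N on the tab's outer half carries it out of a stop.
- air_dial (a joint): Turn of the blue box's dial, rad, growing clockwise seen from above. At 0 its tab points 80 degrees counter-clockwise (from above) of the box's +x. Nine click stops 0.349 apart at 0, 0.349 .. 2.793, a white tick on the box at each; end stops just outside. It starts in one of the first four. Past half-way to the next stop it snaps there by itself, ahead of a slow finger; let go short of half-way, it springs back.
- air_button_top (a point): Centre of the top of the blue box's green round push button, radius 14 mm, 65 mm along -x of the box from its centre; it faces up and goes straight down.
- air_button (a joint): How far the green button is pressed, m: 0 up, 0.006 fully down, sprung back up, about 5 N to push fully down.
- grey_box: The grey box, of the same shape with a white dial tab and a red button; not to be operated. Origin: centre of its underside.
- grey_dial (a joint): Turn of the grey box's dial, rad, as on the blue box; it starts in a stop.
- grey_button (a joint): How far the grey box's red button is pressed, m.
- tape: Loose roll of yellow masking tape lying flat, 100 mm across, 25 mm high; origin: centre of its underside.
- cup: Loose white plastic mixing cup, 76 mm across, 85 mm high, open at the top; origin: centre of its underside.
- spray_gun: Loose spray gun on a round foot 96 mm across, 235 mm high with its white cup and red lid; origin: centre of the foot's underside.

How it is judged:
By the outcome, as a careful person would: the job done as asked, in the order asked, and still so for the second after the job is handed in, with the robot touching nothing.
It also fails if it takes over 54 s, if anything falls off the work surface, if the arm or the gripper's body presses on something with over 40 N, if the wrist force passes 120 N, or if a joint passes its speed limit or range.

## Robot

A 6-joint arm with a two-finger parallel gripper is mounted at the origin on the work surface. World frame = base frame: x ahead of the robot, y to its left, z up, the work surface at z = 0. Lengths are in mm, angles in rad, forces in N, time in s.
With the tool pointing down it reaches from about 300 to 775 mm from the base axis. Payload 14.6 kg.
Tool frame: the origin (TCP) lies on the centre line of the jaws, within the pads' length; the fingertips stand manip.finger_overhang ahead of it and the grasp point (between the pads) lies 11 mm behind it (manip.finger_overhang is the distance from the TCP to the fingertips, in mm); y points along the fingers, x is the direction in which the jaws open and shut, and the axes are right-handed (so a half turn about y gives the same grasp; the last joint's range is limited). The gripper opens to 94 mm and grips with 3 to 60 N. Pads are 16 mm wide; open, the fingers measure 119 mm over their backs; the gripper's body (75 mm by 177 mm) begins 78 mm behind the grasp point.
Start: joints at [-1.372, 0.3, 1.521, -0, 1.321, -0.067], TCP at [144.468, -530.677, 213.446] pointing down, gripper open.
Joint ranges: [-3.03, 3.03], [-0.79, 2.21], [0.23, 2.52], [-1.04, 4.18], [0, 3.07], [-2.55, 2.55]. Speed limits (rad/s): [2.22, 2.22, 2.57, 3.14, 3.14, 3.14].

## Interface

Orientations are given as [roll, pitch, yaw] about the fixed x, y, z axes, in that order (R = Rz(yaw) Ry(pitch) Rx(roll)).
In Python, from cell import monitor, viewer, ticket, manip gives the robot as it stands.
- The arm moves only by the shell command python3 -m jog 'ROWS' [FORCE]. ROWS is JSON, a list of rows, each an object of numbers: "grip": the finger opening in cm, from 0 to 9.4; "dx", "dy", "dz": the shift along the tool's x, y, z in cm; "spin": the turn about the tool's y in degrees. In form: [{"grip": .., "dx": .., "dy": .., "dz": .., "spin": ..}, ...]. A call has 1 to 20 rows; each row is the pose to reach, as a shift and turn from the pose commanded when the call began, along the tool's axes at that moment; what a row does not reach only later rows make up. A row lasts 1/8 s, in which the tool goes at most 62.5 mm and 10.7 degrees, less where a joint would pass 70% of its speed; a pose out of reach is approached as far as the arm can. A call with a gripper value outside its range is refused whole. The fingers move at their own pace and stop on an object; FORCE is the grip in N (left out, the last holds). Time passes only in rows, so rows that repeat a pose let the fingers close. It gives the time, the measured TCP pose, the force and the opening at its end, in the units of the state.
- monitor.read_state(): the state, without advancing time (a new reading comes with each control period).
- viewer.camera(name): name is "scene" or "side" or "wrist"; returns a dict with "color" (384x512x3 uint8, red, green, blue), "vertical_fov" (degrees; the focal length in pixels is half the picture's height over the tangent of half this angle, whatever the lens; pixels are square), "cx", "cy" (the principal point, pixels), "rvec" (rotation vector, rad) and "tvec" (3), from world to camera coordinates, as OpenCV has them. Camera axes: x right, y down, z forward; pixel columns grow to the right and rows downward; lengths in mm; the calibration is good to about 2 mm. A picture is of the moment at which its call begins. There is no depth.
- ticket.sign_off(): hands the job in, once; it reports no verdict.
The state is a dict: "clock": time; "joints": joint angles; "qd": joint speeds; "effort": joint torques, N m; "eef_pos": TCP position; "eef_rot": TCP orientation; "wrist_force": force on the tool from outside, world axes, zero at the start; "moment": the same for the moment, N m; "finger_gap": finger opening in mm.
Only numpy, scipy, OpenCV 4.12 (cv2) and the standard library are available. Lean on these libraries where they do the work, as an engineer would, in place of code of your own. Each camera call takes 0.05 s, during which the arm holds its last target. There are 200 camera calls.

## Working session

There is one attempt and no reset: what is moved stays moved. The work goes in short steps, Python scripts to look and compute and a shell command to move; the robot and the scene stay as the last step left them, time stands still between calls to the robot, and variables do not carry over. Pictures are saved under pics/ and viewed, about 8 in all and at most 12, crops included, and the job is handed in when it is done.

```bash
ls; mkdir -p pics; python3 - <<'E'
from cell import monitor, viewer, manip
import cv2, numpy as np, json
print(manip.finger_overhang); print(monitor.read_state())
ims=[]
for n in ("scene","side"):
    c=viewer.camera(n); ims.append(c["color"])
    print(n,{k:v for k,v in c.items() if k!="color"})
    np.savez(f"{n}0.npz",**c); cv2.imwrite(f"pics/{n}0.png",cv2.resize(c["color"][:,:,::-1],(768,576)))
E
```

```text
pics
8.0
{'clock': 0.0, 'joints': array([-1.37161762e+00,  3.00431361e-01,  1.52157477e+00, -3.57794543e-06,
        1.32068733e+00, -6.65966846e-02]), 'qd': array([ 0.00250796,  0.00051062,  0.00030253,  0.00160607, -0.0009893 ,
        0.00039609]), 'effort': array([-9.06270907e-04, -5.31805301e+01, -3.52737021e+01,  7.06948643e-02,
        2.43975531e-02, -7.58648594e-05]), 'eef_pos': array([ 144.4105569 , -530.44618686,  212.91079035]), 'eef_rot': array([-1.57072653e+00,  1.09859321e-03, -1.30502001e+00]), 'wrist_force': array([ 0.5864891 , -1.02170994, -0.10934041]), 'moment': array([-0.0039198 , -0.01110806,  0.02876728]), 'finger_gap': 93.89186800433956}
scene {'vertical_fov': 54.8715225302592, 'cx': 259.43749746964306, 'cy': 192.05895560252642, 'rvec': array([ 2.03828074,  1.03438154, -0.52640336]), 'tvec': array([-415.19003192, -181.35679253, 1289.44232682])}
side {'vertical_fov': 50.5646537115221, 'cx': 251.8960813180963, 'cy': 194.70586889442203, 'rvec': array([ 0.09133865, -2.72763835,  1.43714865]), 'tvec': array([594.57716415,  53.87199327, 941.79672829])}
```

View pics/scene0.png

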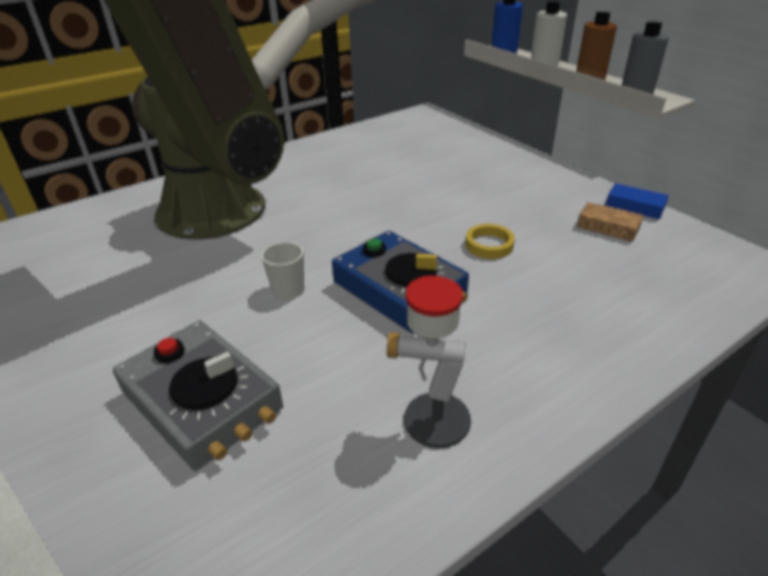

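View pics/side0.png

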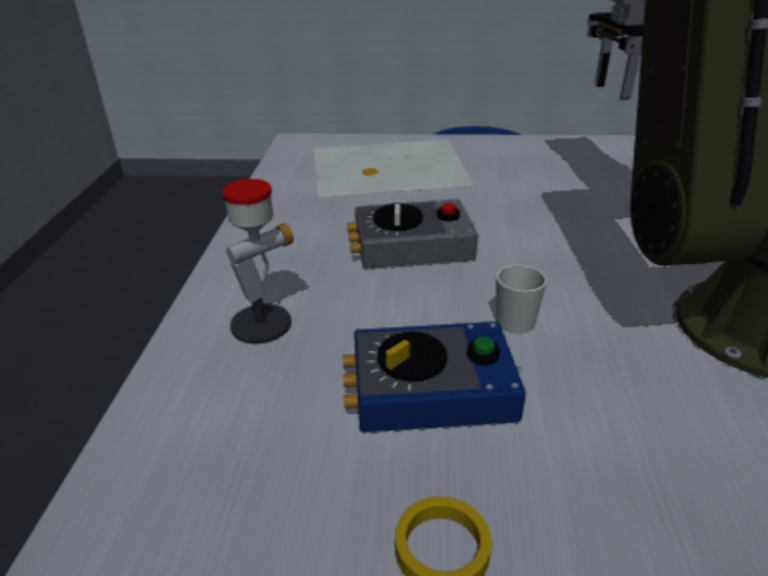

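The scene view shows the blue box (about 400,275 of 768x576), with its tab at (427,262) and green button at (375,245). The side view shows the disc at (412,356), the tab at (398,353) and the button at (484,346). The tab looks about 20-40° counter-clockwise of box +x.

```bash
cat > h.py <<'E'
import cv2, numpy as np
from scipy.optimize import least_squares
def load(n): return dict(np.load(n))
def K(c):
    f=c["color"].shape[0]/2/np.tan(np.radians(float(c["vertical_fov"]))/2)
    return np.array([[f,0,c["cx"]],[0,f,c["cy"]],[0,0,1]],float)
def ray(c,uv):
    R=cv2.Rodrigues(c["rvec"])[0]; o=-R.T@c["tvec"]
    return o, R.T@np.linalg.inv(K(c))@[uv[0],uv[1],1]
def plane(c,uv,z):
    o,d=ray(c,uv); return o+d*(z-o[2])/d[2]
def proj(c,p): return cv2.projectPoints(np.array(p,float).reshape(-1,1,3),c["rvec"],c["tvec"],K(c),None)[0].reshape(-1,2)
def tri(c1,u1,c2,u2):
    A=[];b=[]
    for c,u in((c1,u1),(c2,u2)):
        o,d=ray(c,u); d/=np.linalg.norm(d); M=np.eye(3)-np.outer(d,d); A.append(M); b.append(M@o)
    x,r,*_=np.linalg.lstsq(np.vstack(A),np.hstack(b),rcond=None); return x,np.sqrt(r)
def mask(c,lo,hi,roi=None):
    m=cv2.inRange(cv2.cvtColor(c["color"],cv2.COLOR_RGB2HSV),lo,hi)
    if roi is not None:
        z=np.zeros_like(m); x0,y0,x1,y1=roi; z[y0:y1,x0:x1]=1; m=m*z
    return m
def big(m):
    cs=cv2.findContours(m,cv2.RETR_EXTERNAL,cv2.CHAIN_APPROX_NONE)[0]; return max(cs,key=cv2.contourArea)
def cen(m):
    M=cv2.moments(big(m)); return np.array([M["m10"],M["m01"]])/M["m00"],M["m00"]
E
python3 - <<'E'
from h import *
S,D=load("scene0.npz"),load("side0.npz")
rS=(215,150,320,220); rD=(225,205,355,295)
for nm,lo,hi in(("green",(45,80,30),(85,255,255)),("tab",(18,120,90),(35,255,255)),):
    a,A=cen(mask(S,lo,hi,(215,150,300,185))); b,B=cen(mask(D,lo,hi,(245,215,345,255)))
    print(nm,a.round(1),A,b.round(1),B,"tri",*tri(S,a,D,b),"plane70",plane(S,a,75),plane(D,b,75))
# disc black
for c,r in((S,rS),(D,rD)):
    m=mask(c,(0,0,0),(180,255,38),r); k=big(m)
    # include whole: hull, top-face rim at z=73
    h=cv2.convexHull(k)[:,0].astype(float); P=np.array([plane(c,u,73) for u in h])
    f=least_squares(lambda p:np.hypot(P[:,0]-p[0],P[:,1]-p[1])-p[2],[*P[:,:2].mean(0),45],loss="soft_l1"); print("disc",f.x,cv2.boundingRect(k))
t=big(mask(D,(18,120,90),(35,255,255),(245,215,345,255)))[:,0].astype(float)
P=np.array([plane(D,u,98) for u in t]); print("tab contour @98 side",P[::3,:2].round(0).tolist())
bm=big(mask(D,(105,120,40),(130,255,255),(225,205,355,295))); print("blue",cv2.boundingRect(bm))
for n,c,r in(("S",S,(215,150,320,220)),("D",D,rD)):
    cv2.imwrite(f"pics/crop{n}.png",cv2.resize(c["color"][r[1]:r[3],r[0]:r[2],::-1],None,fx=5,fy=5,interpolation=2))
E
```

```text
green [249.1 163. ] 60.5 [322.3 230. ] 121.5 tri [442.96326234 158.37021194  74.74071248] [0.74704982] plane70 [444.06244973 158.102291    75.        ] [442.57920748 158.10474675  75.        ]
tab [283.9 173.4] 89.0 [264.4 231.6] 51.5 tri [556.78965288 189.32451747  90.61065064] [2.16321745] plane70 [541.57842551 203.58366493  75.        ] [556.754915   168.96850272  75.        ]
disc [542.70089328 165.1173203   45.79251897] (257, 169, 34, 22)
disc [536.64374756 180.6284174   48.21753474] (251, 221, 47, 34)
tab contour @98 side [[549.0, 183.0], [554.0, 189.0], [560.0, 195.0], [565.0, 201.0], [566.0, 207.0], [562.0, 213.0], [557.0, 207.0], [552.0, 201.0], [546.0, 194.0], [543.0, 185.0], [547.0, 182.0]]
blue (237, 214, 113, 74)
```

View pics/cropD.png

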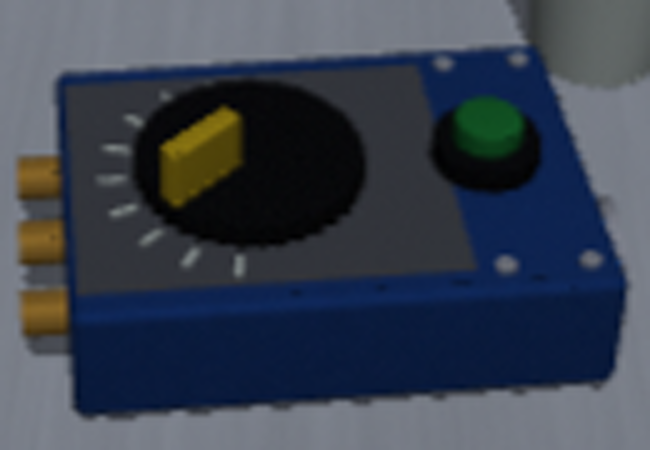

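```bash
python3 - <<'E'
from h import *
D=load("side0.npz")
px=lambda p:(p[0]/5+225-.4,p[1]/5+205-.4)
C=[plane(D,px(p),60)[:2] for p in((62,75),(530,47),(622,285),(77,297))]
print("corners",np.round(C,1).tolist(),"centre",np.mean(C,0))
v=(C[0]+C[3]-C[1]-C[2])/2; print("len",np.linalg.norm(v),"yaw",np.degrees(np.arctan2(v[1],v[0])), "wid",np.linalg.norm((C[2]+C[3]-C[0]-C[1])/2))
ticks=np.array([plane(D,px(p),60)[:2] for p in((238,265),(190,257),(150,237),(123,210),(110,180),(117,148),(133,118))])
f=least_squares(lambda p:np.hypot(*(ticks-p[:2]).T)-p[2],[540,170,55]); print("tick circle",f.x)
a=np.degrees(np.arctan2(*(ticks-f.x[:2]).T[::-1])); print("tick angs",a.round(1))
T=[plane(D,px(p),98)[:2] for p in((162,150),(230,106),(242,118),(174,160))]
print("tab top",np.round(T,1).tolist()); v=T[0]-T[1]; w=T[3]-T[2]
print(np.degrees(np.arctan2(v[1],v[0])),np.degrees(np.arctan2(w[1],w[0])))
# disc rim left, right, far
rim=np.array([plane(D,px(p),73)[:2] for p in((135,165),(365,163),(255,80),(190,95),(320,100))])
f=least_squares(lambda p:np.hypot(*(rim-p[:2]).T)-p[2],[540,170,45]); print("rim",f.x)
E
```

```text
corners [[617.9, 114.0], [419.3, 84.6], [397.1, 229.2], [597.8, 246.6]] centre [508.02164175 168.60845472]
len 200.98124701204594 yaw 6.683094160060985 wid 140.1959803853037
tick circle [535.03498314 169.67894486  57.21189894]
tick angs [ 86.   67.3  48.4  29.5  10.8  -9.3 -29.4]
tab top [[568.4, 206.1], [544.1, 178.6], [539.2, 185.7], [563.6, 211.6]]
48.499024218671664 46.84148095122347
rim [536.3312747  176.73135995  45.05003444]
```

```bash
python3 - <<'E'
from h import *
S,D=load("scene0.npz"),load("side0.npz")
print("gun foot",plane(D,(260/1.5,321/1.5),5),plane(S,(437/1.5,419/1.5),5))
print("gun lid",tri(S,(434/1.5,294/1.5),D,(247/1.5,190/1.5)))
print("cup",plane(D,(518/1.5,324/1.5),5)); print("grey",plane(D,(415/1.5,235/1.5),60))
# tool targets: axis A, radius r, offset d along ccw normal, tool x radial or tangential
A=np.array([537,172.5]); 
for th in(48,-32):
    e=np.array([np.cos(np.radians(th)),np.sin(np.radians(th))]); n=np.array([-e[1],e[0]])
    for dd in(17.5,35): print(th,dd,(A+36*e+dd*n).round(1))
E
```

```text
gun foot [783.36682283  29.61248426   5.        ] [783.59271868  32.35064351   5.        ]
gun lid (array([773.01507323,  25.20260757, 230.75443815]), array([0.76113171]))
cup [375.09275847  17.48327362   5.        ]
grey [ 541.8317267  -162.76927765   60.        ]
48 17.5 [548.1 211. ]
48 35 [535.1 222.7]
-32 17.5 [576.8 168.3]
-32 35 [586.1 183.1]
```

```bash
python3 -m jog '[{"grip":0,"dx":-62.5,"dy":0,"dz":57.4,"spin":-106},{"grip":0,"dx":-62.5,"dy":0,"dz":57.4,"spin":-106},{"grip":0,"dx":-62.5,"dy":0,"dz":57.4,"spin":-106},{"grip":0,"dx":-62.5,"dy":0,"dz":57.4,"spin":-106},{"grip":0,"dx":-62.5,"dy":0,"dz":57.4,"spin":-106},{"grip":0,"dx":-62.5,"dy":0,"dz":57.4,"spin":-106},{"grip":0,"dx":-62.5,"dy":0,"dz":57.4,"spin":-106},{"grip":0,"dx":-62.5,"dy":0,"dz":57.4,"spin":-106},{"grip":0,"dx":-62.5,"dy":0,"dz":57.4,"spin":-106},{"grip":0,"dx":-62.5,"dy":0,"dz":57.4,"spin":-106},{"grip":0,"dx":-62.5,"dy":0,"dz":57.4,"spin":-106},{"grip":0,"dx":-62.5,"dy":0,"dz":57.4,"spin":-106},{"grip":0,"dx":-62.5,"dy":0,"dz":57.4,"spin":-106},{"grip":0,"dx":-62.5,"dy":0,"dz":57.4,"spin":-106},{"grip":0,"dx":-62.5,"dy":0,"dz":57.4,"spin":-106},{"grip":0,"dx":-62.5,"dy":0,"dz":57.4,"spin":-106},{"grip":0,"dx":-62.5,"dy":0,"dz":57.4,"spin":-106},{"grip":0,"dx":-62.5,"dy":0,"dz":57.4,"spin":-106},{"grip":0,"dx":-62.5,"dy":0,"dz":57.4,"spin":-106},{"grip":0,"dx":-62.5,"dy":0,"dz":57.4,"spin":-106}]' 10
```

```text
clock: 2.6
eef_pos: [534.1, 223.0, 213.6]
eef_rot: [-1.571, -0.0, 0.545]
wrist_force: [0.0, 0.0, -0.4]
finger_gap: 0.4
```

```bash
python3 -m jog '[{"grip":0,"spin":-107},{"grip":0,"spin":-107},{"grip":0,"spin":-107},{"grip":0,"spin":-107},{"grip":0,"spin":-107},{"grip":0,"spin":-107},{"grip":0,"spin":-107},{"grip":0,"spin":-107},{"grip":0,"spin":-107},{"grip":0,"spin":-107},{"grip":0,"spin":-107},{"grip":0,"spin":-107},{"grip":0,"spin":-107}]'
python3 - <<'E'
from h import *
from cell import viewer
for n in("wrist","side"):
    c=viewer.camera(n); np.savez(f"{n}1.npz",**c)
    if n=="wrist": cv2.imwrite("pics/wrist1.png",cv2.resize(c["color"][:,:,::-1],(768,576)))
E
```

```text
validation failed for argument at $[0]...
```

View pics/wrist1.png

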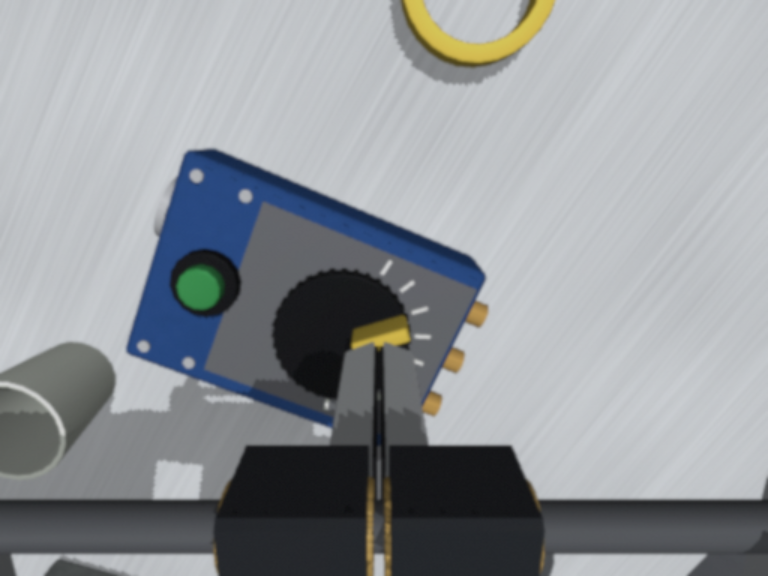

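The wrist view shows the button at (200,287), the disc near (342,333), the tab at (352-410, 315-348) and ticks at (387,267), (407,286), (420,310), (423,337). The spin call was refused because every field is needed, so the arm hasn't turned yet.

```bash
python3 - <<'E'
from h import *
W=load("wrist1.npz"); px=lambda p:((p[0]+.5)/1.5-.5,(p[1]+.5)/1.5-.5)
P=lambda p,z:plane(W,px(p),z)[:2]
print("button",P((199,288),75))
def circ(Q,r0):
    f=least_squares(lambda p:np.hypot(*(Q-p[:2]).T)-p[2],[*Q.mean(0),r0]); return f.x
t=np.array([P(p,60) for p in((387,267),(407,286),(420,310),(423,337),(418,362))]); c=circ(t,57); print("ticks",c)
m=mask(W,(0,0,0),(180,255,50),(178,176,276,275)); k=big(m)[:,0].astype(float)
k=k[(k[:,1]<225)|(k[:,0]<200)]; k=k[(k[:,0]<262)]
Q=np.array([plane(W,u,73)[:2] for u in k]); f=least_squares(lambda p:np.hypot(*(Q-p[:2]).T)-45,Q.mean(0),loss="soft_l1",f_scale=1).x
print("disc",f,"resid",np.std(np.hypot(*(Q-f).T)-45))
a=np.degrees(np.arctan2(*(t-f)[:,::-1].T)); print("tick ang from disc",a)
hsv=cv2.cvtColor(W["color"],cv2.COLOR_RGB2HSV)
y=mask(W,(18,100,60),(35,255,255),(228,200,280,240)); 
for v in (100,150,190,220):
    mm=((y>0)&(hsv[...,2]>v)).astype(np.uint8)*255
    if mm.sum(): r=cv2.minAreaRect(big(mm)); print(v,(mm>0).sum(),r)
for q in(((352,333),(405,315)),((354,347),(410,333)),): 
  for z in(98,74):
    a,b=P(q[0],z),P(q[1],z); print(z,a,b,np.degrees(np.arctan2(*(b-a)[::-1])))
E
```

```text
button [441.28800623 156.00238881]
ticks [534.02129394 167.06110151  59.28864274]
disc [535.46565109 172.67243906] resid 10.335412778619295
tick ang from disc [87.09835606 67.07699901 46.68911849 25.96573353  6.64435791]
100 529 ((252.50942993164062, 224.28305053710938), (17.582151412963867, 39.834556579589844), 74.05460357666016)
150 242 ((253.56602478027344, 227.48117065429688), (9.203156471252441, 37.63679122924805), 74.05460357666016)
190 135 ((259.5294189453125, 225.61769104003906), (6.790997505187988, 22.55581283569336), 75.96376037597656)
98 [535.91773622 188.33463264] [557.11300501 214.62532542] 51.12461994128731
74 [539.76646056 179.40482693] [562.73567434 207.89592788] 51.12461994128741
98 [541.56835317 181.08343438] [565.80021842 206.42815922] 46.28591844653779
74 [545.89000776 171.54673724] [572.14996693 199.01269716] 46.285918446537785
```

```bash
python3 -m jog '[{"grip":0,"dx":0,"dy":0,"dz":0,"spin":-107},{"grip":0,"dx":0,"dy":0,"dz":0,"spin":-107},{"grip":0,"dx":0,"dy":0,"dz":0,"spin":-107},{"grip":0,"dx":0,"dy":0,"dz":0,"spin":-107},{"grip":0,"dx":0,"dy":0,"dz":0,"spin":-107},{"grip":0,"dx":0,"dy":0,"dz":0,"spin":-107},{"grip":0,"dx":0,"dy":0,"dz":0,"spin":-107},{"grip":0,"dx":0,"dy":0,"dz":0,"spin":-107},{"grip":0,"dx":0,"dy":0,"dz":0,"spin":-107},{"grip":0,"dx":0,"dy":0,"dz":0,"spin":-107},{"grip":0,"dx":0,"dy":0,"dz":0,"spin":-107},{"grip":0,"dx":0,"dy":0,"dz":0,"spin":-107}]'
```

```text
clock: 4.2
eef_pos: [534.1, 223.1, 213.4]
eef_rot: [-1.571, 0.0, 2.408]
wrist_force: [-0.7, 0.2, 0.0]
finger_gap: 0.8
```

```bash
python3 -m jog '[{"grip":0,"dx":0,"dy":4,"dz":0,"spin":0},{"grip":0,"dx":0,"dy":8,"dz":0,"spin":0},{"grip":0,"dx":0,"dy":10.5,"dz":0,"spin":0},{"grip":0,"dx":0,"dy":11.5,"dz":0,"spin":0},{"grip":0,"dx":0,"dy":12.4,"dz":0,"spin":0},{"grip":0,"dx":0,"dy":12.4,"dz":0,"spin":0},{"grip":0,"dx":0,"dy":12.4,"dz":0,"spin":0}]'
python3 - <<'E'
from h import *
from cell import viewer
for n in("side",):
    c=viewer.camera(n); np.savez(f"{n}2.npz",**c); cv2.imwrite("pics/side2.png",cv2.resize(c["color"][190:300,215:365,::-1],None,fx=5,fy=5,interpolation=2))
for ph in(0,20,30,40,50,60,65,70,75,80):
    s,c=np.sin(np.radians(ph)),np.cos(np.radians(ph)); print(ph,"dx %.2f dz %.2f"%((-37*s+17.5*c-36.3)/10,-(37*c+17.5*s-37.3)/10))
E
```

```text
clock: 5.08
eef_pos: [534.5, 223.3, 90.3]
eef_rot: [-1.572, 0.001, 2.412]
wrist_force: [-0.1, -0.4, -0.5]
finger_gap: 0.5
0 dx -1.88 dz 0.03
20 dx -3.25 dz -0.35
30 dx -3.96 dz -0.35
40 dx -4.67 dz -0.23
50 dx -5.34 dz 0.01
60 dx -5.96 dz 0.36
65 dx -6.24 dz 0.58
70 dx -6.51 dz 0.82
75 dx -6.75 dz 1.08
80 dx -6.97 dz 1.36
```

View pics/side2.png

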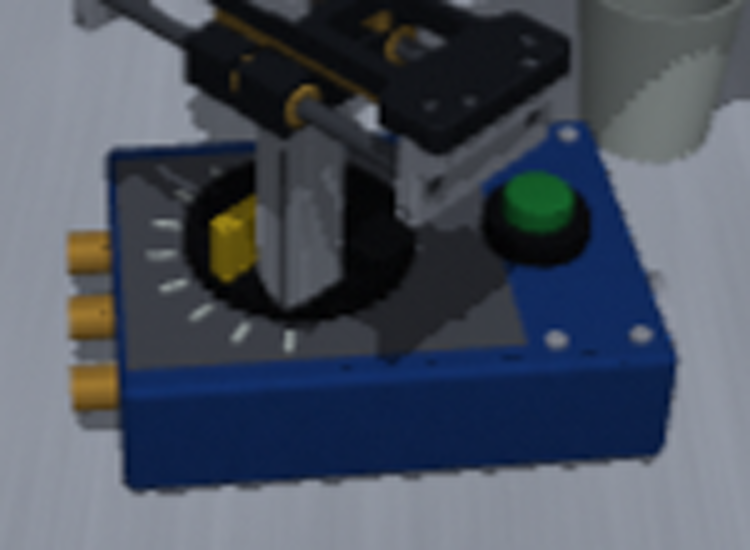

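The side view shows the fingertip standing on the clear disc beside the tab's counter-clockwise face, with a small gap and no contact. The tab still points at the third tick (stop 2).

```bash
python3 -m jog '[{"grip":0,"dx":-0.6,"dy":0,"dz":0,"spin":0},{"grip":0,"dx":-1.2,"dy":0,"dz":0,"spin":0},{"grip":0,"dx":-1.6,"dy":0,"dz":0,"spin":0},{"grip":0,"dx":-1.9,"dy":0,"dz":0,"spin":0},{"grip":0,"dx":-2.05,"dy":0,"dz":-0.05,"spin":2.5},{"grip":0,"dx":-2.2,"dy":0,"dz":-0.1,"spin":5},{"grip":0,"dx":-2.4,"dy":0,"dz":-0.15,"spin":7.5},{"grip":0,"dx":-2.55,"dy":0,"dz":-0.2,"spin":10},{"grip":0,"dx":-2.75,"dy":0,"dz":-0.25,"spin":12.5},{"grip":0,"dx":-2.9,"dy":0,"dz":-0.3,"spin":15},{"grip":0,"dx":-3.05,"dy":0,"dz":-0.3,"spin":17.5},{"grip":0,"dx":-3.25,"dy":0,"dz":-0.35,"spin":20},{"grip":0,"dx":-3.4,"dy":0,"dz":-0.35,"spin":22.5},{"grip":0,"dx":-3.6,"dy":0,"dz":-0.35,"spin":25},{"grip":0,"dx":-3.8,"dy":0,"dz":-0.35,"spin":27.5},{"grip":0,"dx":-3.95,"dy":0,"dz":-0.35,"spin":30},{"grip":0,"dx":-4.1,"dy":0,"dz":-0.3,"spin":32.5},{"grip":0,"dx":-4.3,"dy":0,"dz":-0.3,"spin":35},{"grip":0,"dx":-4.3,"dy":0,"dz":-0.3,"spin":35}]'
python3 - <<'E'
from h import *
from cell import viewer
for n in("side","scene"):
    c=viewer.camera(n); np.savez(f"{n}3.npz",**c)
    if n=="side": cv2.imwrite("pics/side3.png",cv2.resize(c["color"][190:300,215:365,::-1],None,fx=5,fy=5,interpolation=2))
E
```

```text
clock: 7.5
eef_pos: [568.3, 196.6, 89.4]
eef_rot: [-1.571, 0.0, 1.802]
wrist_force: [0.4, 0.1, -0.4]
finger_gap: 0.8
```

View pics/side3.png

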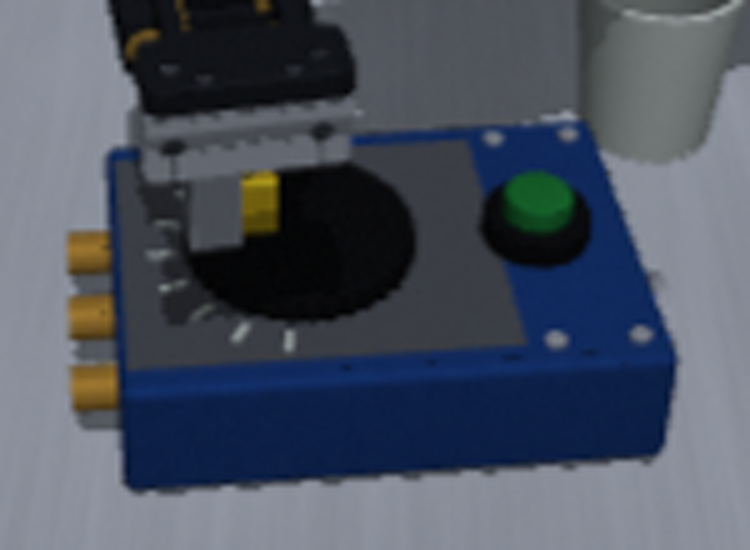

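```bash
cat > pred.py <<'E'
from h import *
import sys
A=np.array([536,171.5]); Y=7.8
def tabpts(stop):
    t=np.radians(80-20*stop+Y); e=np.array([np.cos(t),np.sin(t)]); n=np.array([-e[1],e[0]])
    return [[*(A+r*e+s*n),97] for r,s in((9,5),(9,-5),(45,-5),(45,5))]
for n,roi in(("side",(245,205,345,255)),("scene",(255,150,310,190))):
    c=load(f"{n}{sys.argv[1]}.npz"); m=mask(c,(18,100,60),(35,255,255),roi)
    k=big(m); print(n,"seen bbox",cv2.boundingRect(k),cv2.contourArea(k), cv2.minAreaRect(k))
    for s in map(int,sys.argv[2:]): print(s,proj(c,tabpts(s)).round(1).tolist())
E
python3 pred.py 0 1 2 3; python3 pred.py 3 3 4 5
```

```text
side seen bbox (257, 226, 16, 20) 179.0 ((264.69232177734375, 235.53843688964844), (11.648702621459961, 20.52390480041504), 56.30992889404297)
1 [[275.4, 227.4], [270.6, 226.0], [262.6, 237.0], [267.5, 238.5]]
2 [[273.5, 227.3], [269.8, 224.9], [256.4, 233.4], [260.1, 235.8]]
3 [[271.8, 226.7], [269.6, 223.8], [252.6, 228.7], [254.7, 231.8]]
scene seen bbox (277, 169, 14, 11) 115.5 ((283.5, 174.0), (10.0, 13.0), 90.0)
1 [[275.9, 168.2], [276.9, 170.3], [290.2, 168.3], [289.1, 166.2]]
2 [[276.7, 168.8], [276.4, 171.0], [290.3, 171.7], [290.5, 169.5]]
3 [[277.0, 169.6], [275.4, 171.5], [288.3, 175.0], [289.8, 172.9]]
side seen bbox (263, 224, 8, 12) 67.5 ((266.5, 229.5), (11.0, 7.0), 90.0)
3 [[271.8, 226.7], [269.6, 223.8], [252.6, 228.7], [254.7, 231.8]]
4 [[270.5, 225.9], [270.0, 222.7], [251.6, 223.7], [251.9, 226.9]]
5 [[269.8, 224.8], [271.1, 221.7], [253.4, 218.8], [251.9, 221.8]]
scene seen bbox (275, 170, 13, 14) 109.5 ((281.0, 176.5), (13.0, 12.0), 90.0)
3 [[277.0, 169.6], [275.4, 171.5], [288.3, 175.0], [289.8, 172.9]]
4 [[276.9, 170.3], [274.2, 171.9], [284.3, 177.7], [287.0, 176.1]]
5 [[276.3, 171.0], [272.8, 172.0], [278.9, 179.4], [282.5, 178.4]]
```

The tab matches stop 4 (two clicks on) in both views, and contact force is nil. I'll continue round the arc to just past the next two half-way points.

```bash
python3 -m jog '[{"grip":0,"dx":-0.17,"dy":0,"dz":-0.07,"spin":2.5},{"grip":0,"dx":-0.33,"dy":0,"dz":-0.14,"spin":5},{"grip":0,"dx":-0.5,"dy":0,"dz":-0.2,"spin":7.5},{"grip":0,"dx":-0.67,"dy":0,"dz":-0.25,"spin":10},{"grip":0,"dx":-0.85,"dy":0,"dz":-0.29,"spin":12.5},{"grip":0,"dx":-1.02,"dy":0,"dz":-0.33,"spin":15},{"grip":0,"dx":-1.2,"dy":0,"dz":-0.36,"spin":17.5},{"grip":0,"dx":-1.37,"dy":0,"dz":-0.38,"spin":20},{"grip":0,"dx":-1.55,"dy":0,"dz":-0.39,"spin":22.5},{"grip":0,"dx":-1.73,"dy":0,"dz":-0.39,"spin":25},{"grip":0,"dx":-1.9,"dy":0,"dz":-0.39,"spin":27.5},{"grip":0,"dx":-2.08,"dy":0,"dz":-0.38,"spin":30},{"grip":0,"dx":-2.26,"dy":0,"dz":-0.36,"spin":32.5},{"grip":0,"dx":-2.44,"dy":0,"dz":-0.33,"spin":35},{"grip":0,"dx":-2.65,"dy":0,"dz":-0.29,"spin":38},{"grip":0,"dx":-2.65,"dy":0,"dz":-0.29,"spin":38},{"grip":0,"dx":-2.65,"dy":0,"dz":-0.29,"spin":38}]'
python3 - <<'E'
from h import *
from cell import viewer
for n in("side","scene"):
    c=viewer.camera(n); np.savez(f"{n}4.npz",**c)
E
python3 pred.py 4 5 6 7
```

```text
clock: 9.72
eef_pos: [577.1, 171.7, 89.5]
eef_rot: [-1.571, -0.0, 1.14]
wrist_force: [0.9, -0.0, -0.4]
finger_gap: 0.5
side seen bbox (260, 218, 12, 16) 120.5 ((265.8841552734375, 225.5426788330078), (11.374448776245117, 14.356100082397461), 6.340191841125488)
5 [[269.8, 224.8], [271.1, 221.7], [253.4, 218.8], [251.9, 221.8]]
6 [[269.6, 223.7], [272.5, 221.1], [257.7, 214.7], [254.7, 217.2]]
7 [[270.1, 222.6], [274.3, 220.8], [263.8, 211.7], [259.7, 213.5]]
scene seen bbox (272, 171, 6, 16) 62.0 ((274.5, 178.5), (15.0, 5.0), 90.0)
5 [[276.3, 171.0], [272.8, 172.0], [278.9, 179.4], [282.5, 178.4]]
6 [[275.3, 171.6], [271.4, 171.8], [272.7, 180.0], [276.7, 179.8]]
7 [[274.0, 171.9], [270.3, 171.3], [266.5, 179.2], [270.4, 179.8]]
```

Stop 6 matches in the scene view, with near-zero force. I'll back off, lift, and go above the button.

```bash
python3 -m jog '[{"grip":0,"dx":0.8,"dy":0,"dz":0,"spin":0},{"grip":0,"dx":1.6,"dy":0,"dz":0,"spin":0},{"grip":0,"dx":1.6,"dy":-3,"dz":0,"spin":0},{"grip":0,"dx":1.6,"dy":-6,"dz":0,"spin":0},{"grip":0,"dx":1.6,"dy":-6,"dz":0,"spin":0},{"grip":0,"dx":-1,"dy":-6,"dz":4,"spin":0},{"grip":0,"dx":-4,"dy":-6,"dz":8,"spin":0},{"grip":0,"dx":-6.9,"dy":-6,"dz":11.6,"spin":0},{"grip":0,"dx":-6.9,"dy":-6,"dz":11.6,"spin":0},{"grip":0,"dx":-6.9,"dy":-6,"dz":11.6,"spin":0},{"grip":0,"dx":-6.9,"dy":-6,"dz":11.6,"spin":0}]'
python3 - <<'E'
from h import *
from cell import viewer
o=[]
for n,(a,b,c_,d) in(("side",(190,300,225,355)),("scene",(140,220,215,325))):
    c=viewer.camera(n); np.savez(f"{n}5.npz",**c); o.append(cv2.resize(c["color"][a:b,c_:d,::-1],(560,290 if n=="scene" else 300),interpolation=2))
cv2.imwrite("pics/both5.png",np.vstack(o))
E
python3 pred.py 5 5 6 7
```

```text
clock: 11.2
eef_pos: [443.6, 157.8, 149.1]
eef_rot: [-1.571, 0.0, 1.138]
wrist_force: [-0.8, -0.4, -0.4]
finger_gap: 0.8
side seen bbox (255, 216, 17, 18) 183.0 ((262.8706970214844, 224.30172729492188), (19.4333553314209, 11.686273574829102), 23.198589324951172)
5 [[269.8, 224.8], [271.1, 221.7], [253.4, 218.8], [251.9, 221.8]]
6 [[269.6, 223.7], [272.5, 221.1], [257.7, 214.7], [254.7, 217.2]]
7 [[270.1, 222.6], [274.3, 220.8], [263.8, 211.7], [259.7, 213.5]]
scene seen bbox (272, 171, 6, 16) 61.5 ((274.5, 178.5), (15.0, 5.0), 90.0)
5 [[276.3, 171.0], [272.8, 172.0], [278.9, 179.4], [282.5, 178.4]]
6 [[275.3, 171.6], [271.4, 171.8], [272.7, 180.0], [276.7, 179.8]]
7 [[274.0, 171.9], [270.3, 171.3], [266.5, 179.2], [270.4, 179.8]]
```

View pics/both5.png

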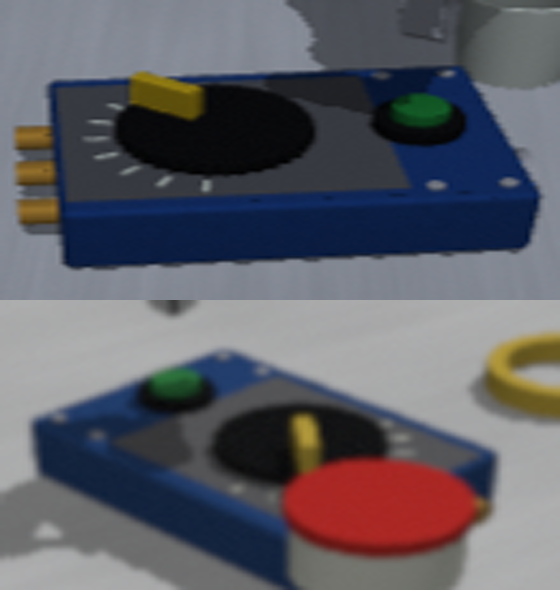

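Both views show the tab at rest on stop 6, with the button clear and standing up. Now I'll press it.

```bash
python3 -m jog '[{"grip":0,"dx":0,"dy":3,"dz":0,"spin":0},{"grip":0,"dx":0,"dy":5,"dz":0,"spin":0},{"grip":0,"dx":0,"dy":5.8,"dz":0,"spin":0},{"grip":0,"dx":0,"dy":6,"dz":0,"spin":0},{"grip":0,"dx":0,"dy":6,"dz":0,"spin":0}]'; python3 -m jog '[{"grip":0,"dx":0,"dy":0.2,"dz":0,"spin":0},{"grip":0,"dx":0,"dy":0.4,"dz":0,"spin":0},{"grip":0,"dx":0,"dy":0.4,"dz":0,"spin":0}]'; python3 -m jog '[{"grip":0,"dx":0,"dy":0.2,"dz":0,"spin":0},{"grip":0,"dx":0,"dy":0.2,"dz":0,"spin":0}]'
```

```text
clock: 11.92
eef_pos: [443.1, 157.6, 90.0]
eef_rot: [-1.571, -0.0, 1.138]
wrist_force: [-1.4, -0.7, 1.6]
finger_gap: 0.5
clock: 12.3
eef_pos: [443.2, 157.7, 85.7]
eef_rot: [-1.572, -0.001, 1.138]
wrist_force: [1.2, 0.7, 3.6]
finger_gap: 0.3
clock: 12.55
eef_pos: [443.3, 157.7, 84.1]
eef_rot: [-1.572, -0.001, 1.138]
wrist_force: [-1.6, 0.4, 11.4]
finger_gap: 0.3
```

```bash
python3 -m jog '[{"grip":0,"dx":0,"dy":0.1,"dz":0,"spin":0},{"grip":0,"dx":0,"dy":0.1,"dz":0,"spin":0},{"grip":0,"dx":0,"dy":0.1,"dz":0,"spin":0}]'; python3 -m jog '[{"grip":0,"dx":0,"dy":-0.4,"dz":0,"spin":0},{"grip":0,"dx":0,"dy":-1,"dz":0,"spin":0},{"grip":0,"dx":0,"dy":-4,"dz":0,"spin":0},{"grip":0,"dx":0,"dy":-8,"dz":0,"spin":0},{"grip":0,"dx":0,"dy":-12,"dz":0,"spin":0},{"grip":0,"dx":0,"dy":-12,"dz":0,"spin":0},{"grip":0,"dx":0,"dy":-12,"dz":0,"spin":0},{"grip":0,"dx":0,"dy":-12,"dz":0,"spin":0}]'
python3 - <<'E'
from h import *
from cell import viewer
for n in("side","scene"):
    c=viewer.camera(n); np.savez(f"{n}6.npz",**c)
S,D=load("scene6.npz"),load("side6.npz")
lo,hi=(45,80,30),(85,255,255)
a,_=cen(mask(S,lo,hi,(215,150,300,185))); b,_=cen(mask(D,lo,hi,(245,205,345,255))); print("button",tri(S,a,D,b))
E
python3 pred.py 6 6
```

```text
clock: 12.92
eef_pos: [443.4, 157.7, 83.9]
eef_rot: [-1.572, -0.001, 1.139]
wrist_force: [-6.1, -2.0, 22.6]
finger_gap: 0.5
clock: 13.92
eef_pos: [442.4, 157.4, 201.2]
eef_rot: [-1.569, 0.001, 1.138]
wrist_force: [0.4, -0.5, 0.3]
finger_gap: 0.5
button (array([442.89554847, 158.82373933,  74.80584444]), array([0.73582649]))
side seen bbox (255, 216, 17, 18) 182.0 ((262.8706970214844, 224.30172729492188), (19.4333553314209, 11.686273574829102), 23.198589324951172)
6 [[269.6, 223.7], [272.5, 221.1], [257.7, 214.7], [254.7, 217.2]]
scene seen bbox (272, 171, 6, 16) 61.5 ((274.5, 178.5), (15.0, 5.0), 90.0)
6 [[275.3, 171.6], [271.4, 171.8], [272.7, 180.0], [276.7, 179.8]]
```

The button bottomed out (22.6 N, no further travel) and has sprung back. The dial is unchanged at stop 6, and the arm is clear.

```bash
python3 -c "from cell import ticket; print(ticket.sign_off())"
```

```text
the job is handed in; nothing more can be done
None
```

The job is done and handed in. I pushed the yellow tab clockwise with the closed fingertips from stop 2 to stop 6, exactly four clicks. I then pressed the green button fully down and let it spring back.

- **Dial:** after I drew the finger away, both cameras showed the tab resting at stop 6. It looked the same after the button press, within about 1 to 2 pixels of where stop 6 should appear.
- **Button:** it stopped moving down at about 22 N, well above the 5 N it needs. Afterwards its triangulated height was 74.8 mm, against 74.7 mm before.
- **Rest of the scene:** I kept clear of the grey box, tape, cup and spray gun, but did not re-measure their positions at the end.
- **Time and end state:** the arm finished above the box at 13.9 s, with close to zero force on the wrist.
- **Failed or disagreeing checks:** one move was refused before anything moved because its rows left out fields. The automatic fit of the dial disc in the close-up was poor (about 10 mm scatter), but its centre was within a few mm of the other estimates.

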